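# Lock the games box with its square key

### The arm

A 6-joint arm with a two-finger parallel gripper is mounted at the origin on the work surface. World frame = base frame: x ahead of the robot, y to its left, z up, the work surface at z = 0. Lengths are in m, angles in rad, forces in N, time in s.
With the tool pointing down it reaches from about 0.3 to 0.875 m from the base axis. Payload 6.4 kg.
Tool frame: the origin (TCP) lies on the centre line of the jaws, within the pads' length; the fingertips stand ctrl.nose_length ahead of it and the grasp point (between the pads) lies 6 mm ahead of it (ctrl.nose_length is the distance from the TCP to the fingertips, in m); x points along the fingers, y is the direction in which the jaws open and shut, and the axes are right-handed (so a half turn about x gives the same grasp; the last joint's range is limited). The gripper opens to 85 mm and grips with 20 to 120 N. Pads are 22 mm wide; open, the fingers measure 114 mm over their backs; the gripper's body (76 mm by 85 mm) begins 54 mm behind the grasp point. The pads swing forward as they close: fully open they stand 13 mm farther back than shut.
Start: joints at [-1.496, 0.181, 1.607, -0, 1.354, -0.206], TCP at [0.159, -0.552, 0.256] pointing down, gripper open.
Joint ranges: [-2.99, 2.99], [-0.89, 2.07], [0.3, 2.58], [-1.14, 4.28], [0, 2.63], [-3.12, 3.12]. Speed limits (rad/s): [2.57, 2.57, 3.01, 3.14, 3.14, 3.14].

### API

Orientations are given as a unit quaternion [w, x, y, z].
In Python, from bench import telemetry, cams, workorder, spotter, ctrl gives the robot as it stands. The module is installed in compiled form; this text tells all that it offers.
- The arm moves only by the tool servo_tool, never from a script. Its argument "targets" is one flat list of numbers, 4 for each row, row after row: the shift along the tool's x, y, z in mm, then the turn about the tool's x in rad. A call has exactly 5 rows; each row shifts and turns the commanded pose from where the row before left it, along the tool's axes as they then stand; what a row does not reach is not made up. A row lasts 1/10 s, in which the tool goes at most 50 mm and 8.59 degrees, less where a joint would pass 70% of its speed; a pose out of reach is approached as far as the arm can. A call is refused whole if a number of a shift passes 50 or a number of a turn 0.15, either way. A call with a gripper value outside its range is refused whole. "fingers" is the finger opening in mm, from 0 to 85.4, set as the call begins (left out, the last holds). The fingers move at their own pace and stop on an object; the grip force is fixed at half the most. Time passes only in rows, so rows that do not move let the fingers close, or fill a call up. It gives the time, the measured TCP pose, the force and the opening at its end, in the units of the state.
- telemetry.get_obs(): the state, without advancing time (a new reading comes with each control period).
- cams.camera(name): name is "side" or "top" or "wrist"; returns (picture, depth): 400x640x3 uint8, blue, green, red; 400x640 float32, m along the optical axis (not along the pixel's ray), 0 where there is no reading.
- cams.camera_params(name): a dict with "intrinsics" (3x3 intrinsics, pixels), "R" (3x3) and "t" (3): a world point X has camera coordinates R X + t; the wrist camera has in their place "mount" (4x4, takes a point from camera to tool coordinates, whose origin is the TCP and whose axes are the tool frame's). Camera axes: x right, y down, z forward; pixel columns grow to the right and rows downward; lengths in m; the calibration is good to about 2 mm. A picture is of the moment at which its call begins: read the wrist's pose just before it. camera_params takes no time and is no camera call.
- workorder.hand_in(): hands the job in, once; it reports no verdict.
Trained networks look in the newest picture that a camera, given by its name, has taken for a name from the list of things; names that differ only in an ending like _2 or _b are one class to them, and where a whole thing is asked for, a point or a joint stands for the part that bears it (a point fixed in the world has none). Each returns a list of dicts, best first, with "score" (0 to 1); they miss things now and then, are a little off and sometimes report something else, mostly with a low value. They report only what shows in the picture. A call takes as long as a camera call. They do not tell look-alikes from the thing itself.
- spotter.search_frame(camera, thing): "pixel" ([column, row] in pixels, amid what is visible of it).
The state is a dict: "time_s": time; "q": joint angles; "dq": joint speeds; "joint_efforts": joint torques, N m; "eef_pos": TCP position; "eef_rot": TCP orientation; "wrist_force": force on the tool from outside, world axes, zero at the start; "torque": the same for the moment, N m; "opening": opening from 0.0 (shut) to 1.0 (fully open).
Only numpy, scipy, OpenCV 4.12 (cv2) and the standard library are available. Lean on these libraries where they do the work, as an engineer would, in place of code of your own. Each camera call takes 0.05 s, during which the arm holds its last target.

### The job

Take the square key out of its wooden stand, put it into the lock on top of the wooden games box until it sits fully home, then turn it clockwise as far as it goes and leave it standing in the lock. The lock is fitted off-centre, so feel for it gently: never push or twist hard against the box, and do not disturb the other things on the sideboard.

Things in the scene. Friction and masses are not known exactly. Their poses are not given: they have to be found in the camera images.
- key_grip (a point): Centre of the grip of the loose steel key, which stands upright in the stand's hole: a flat grip 46 mm long (its x), 14 mm thick (its y), 26 mm high (its z, up) on a 50 mm long square shank, 10 x 10 mm, sides parallel to the grip's faces, tip chamfered to 8 mm over its last 2 mm. 90 g.
- key_tip (a point): Centre of the end face of the key's shank, 63 mm below key_grip along the key's z axis; same axes.
- stand: Fixed light wooden block 60 x 60 mm, 30 mm high, origin at the centre of its underside, with a 13 mm square hole from above, 26 mm deep, in its middle that holds the key loosely.
- box: Fixed closed hinged wooden games box, 170 mm (its x) x 260 mm (its y), lid top 70 mm high, origin at the centre of its underside. A clear window towards its -y end shows two chess pieces; towards its +y end is a square steel lock plate, 74 mm wide, 3 mm above the lid, with a round upright-walled recess, 32 mm across and 11 mm deep, in the plate's middle.
- lock_mark (a point): Spot on the box, level with the top of the lock plate (73 mm above the sideboard), where the lock was meant to sit; axes as the box. The lock was fitted by hand: the true centre of plate, recess and socket lies up to 4.5 mm off this spot along the box's x and up to 4.5 mm along its y, and stays there. With the key fully home its tip is 27 mm below the plate's top.
- spindle (a joint): Angle of the brass spindle, the recess floor, with the socket in its centre: 11.6 mm square, rim chamfered 1.5 mm, 16 mm deep; the key has about 0.2 rad of slack in it. 0: the socket's sides are parallel to the box's; grows clockwise from above; starts at 0 to 0.25, hard stop at 1.25 rad (locked). Friction 0.05 N m; stays where left. The lock takes at most 40 N of push and 0.4 N m of twist.
- ring_dish: Loose shallow white ceramic dish, 96 mm across, 22 mm high, to be left alone; origin under its centre.
- lunch_pot: Loose grey lunch pot with screw lid, 106 mm across, 97 mm high, to be left alone; origin under its centre.
- stopper: Loose chrome bottle stopper standing on its disc, 34 mm across, 62 mm high, to be left alone; origin under its centre.
- glass_tray: Loose low glass tray 110 x 170 mm, 22 mm high, to be left alone; origin under its centre.
- chess_piece: Loose black plastic chess piece standing outside the box, 26 mm across, 52 mm high, to be left alone; origin under its centre.
- candle_cup: Loose ceramic candle cup, 72 mm across, 75 mm high, to be left alone; origin under its centre.
Not all that is in view belongs to the job. Of the things shaped like the part that bears key_grip, the bare steel one is meant.

How it is judged:
On the way, in this order (a step that is already met when the one before it is completed fails the run):
1. the key sits fully home in the lock's socket, not yet turned far (z of key_tip in the frame of lock_mark below -0.0235 m and horizontal distance between key_tip and lock_mark below 0.01 m and value of joint spindle below 0.7 rad), for 0.2 s.
2. with the key home, the lock is turned clockwise to its stop (z of key_tip in the frame of lock_mark below -0.0225 m and value of joint spindle above 1.13 rad), for 0.2 s.
At the end, for the whole second after the job is handed in: The spindle stands at 1.1 rad or more (stop at 1.25), and the key stands in the socket, tip at least 22.5 mm below the top of the lock plate (27 mm is fully home), within 0.2 rad of upright, released (value of joint spindle above 1.1 rad and z of key_tip in the frame of lock_mark below -0.0225 m and horizontal distance between key_tip and lock_mark below 0.01 m and angle between key_grip's own z axis and vertical below 0.2 rad); the robot touches nothing.
It fails at once if the key pressed against the box with more than 40 N while it is searched for and seated (spindle not yet turned past 0.4 rad) (contact force between key and box above 40 N and value of joint spindle below 0.4 rad).
It fails at once if the key twisted or pressed in the lock with contact forces of more than 100 N in all (about 0.4 N m of twist) (contact force between key and box above 100 N).
It fails at once if the robot pushed against the box with more than 10 N (contact force between any of the arm, the fingers and box above 10 N).
It fails at once if another thing on the sideboard moved by more than 20 mm (distance of any of ring_dish, lunch_pot, stopper, glass_tray, chess_piece, candle_cup from where it was at the start of the episode above 0.02 m).
It also fails if it takes over 67 s, if anything falls off the work surface, if the arm or the gripper's body presses on something with over 40 N, if the wrist force passes 120 N, or if a joint passes its speed limit or range.

## Working session

There is one attempt and no reset: what is moved stays moved. The work goes in short steps, Python scripts to look and compute and a tool call to move; the robot and the scene stay as the last step left them, time stands still between calls to the robot, and variables do not carry over. Pictures are saved under pics/ and viewed, and the job is handed in when it is done.

Besides the shell and the picture viewer there is one more tool, called after ">>>" by a JSON object that holds its "method" and its "body". servo_tool: Moves the arm, as the interface text tells. Its arguments: {"type":"object","properties":{"targets":{"type":"array","items":{"type":"number"}},"fingers":{"type":"number"}},"required":["targets"]}

```bash
mkdir -p pics
cat > h.py <<'E'
import numpy as np, cv2
from bench import telemetry, cams, workorder, spotter, ctrl
from scipy.spatial.transform import Rotation as Ro
def rot(q): return Ro.from_quat([q[1],q[2],q[3],q[0]]).as_matrix()
def pose():
    o=telemetry.get_obs(); return rot(o['eef_rot']),np.array(o['eef_pos']),o
def campose(name,Rt=None):
    p=cams.camera_params(name); K=np.array(p['intrinsics'])
    if name=='wrist':
        R,t=Rt; M=np.array(p['mount']); return K,R@M[:3,:3],R@M[:3,3]+t
    R=np.array(p['R']);t=np.array(p['t']).ravel(); return K,R.T,-R.T@t
def ray(cp,px):
    K,R,c=cp; d=R@np.linalg.inv(K)@np.array([px[0],px[1],1.]); return c,d
def atz(cp,px,z):
    c,d=ray(cp,px); return c+d*(z-c[2])/d[2]
def cloud(cp,depth):
    K,R,c=cp; v,u=np.mgrid[0:depth.shape[0],0:depth.shape[1]]
    P=np.stack([u,v,np.ones_like(u)],-1).reshape(-1,3)@np.linalg.inv(K).T
    return (P*depth.reshape(-1,1)@R.T+c).reshape(depth.shape+(3,))
def proj(cp,X):
    K,R,c=cp; p=K@(R.T@(np.array(X)-c)); return p[:2]/p[2]
E
cat > a.py <<'E'
from h import *
R,t,o=pose(); print(o['time_s'],t,R.round(3).tolist(),ctrl.nose_length,o['opening'],o['wrist_force'])
for n in ['side','top','wrist']:
    im,d=cams.camera(n); cv2.imwrite(f'pics/{n}0.png',im); np.save(f'pics/{n}0.npy',d)
    cp=campose(n,(R,t)); print(n,cp[0].tolist(),cp[2].round(3),cp[1][:,2].round(3))
    if n!='wrist':
        for th in ['key_grip','stand','box']:
            print(n,th,[(r['pixel'],round(r['score'],2)) for r in spotter.search_frame(n,th)])
print(telemetry.get_obs()['time_s'])
E
python3 a.py
```

```text
0.0 [ 0.15932552 -0.55194778  0.25536055] [[-0.0, 0.277, -0.961], [0.002, -0.961, -0.277], [-1.0, -0.002, -0.0]] 0.025 1.0024170833894879 [ 0.50921326  0.54636525 -0.02221488]
side [[410.139315711337, 0.0, 318.8749691047317], [0.0, 410.139315711337, 200.06210476713463], [0.0, 0.0, 1.0]] [0.265 0.617 0.758] [ 0.321 -0.628 -0.709]
side key_grip [([304.3, 321.3], 0.87), ([317.5, 281.6], 0.87), ([276.5, 365.2], 0.82), ([373.6, 282.8], 0.51)]
side stand [([304.5, 338.6], 0.57)]
side box [([349.7, 175.5], 0.56)]
top [[462.65382874568354, 0.0, 327.3909995943975], [0.0, 462.65382874568354, 208.8730241771773], [0.0, 0.0, 1.0]] [0.473 0.03  1.31 ] [ 0.07   0.024 -0.997]
top key_grip [([243.1, 245.4], 0.6)]
top stand [([252.0, 246.7], 0.93), ([406.8, 209.9], 0.42)]
top box [([408.0, 208.8], 0.83)]
wrist [[285.77360190512087, 0.0, 317.51079081677375], [0.0, 285.77360190512087, 199.73413210730797], [0.0, 0.0, 1.0]] [ 0.238 -0.529  0.374] [-0.309 -0.089 -0.947]
0.45
```

View pics/side0.png

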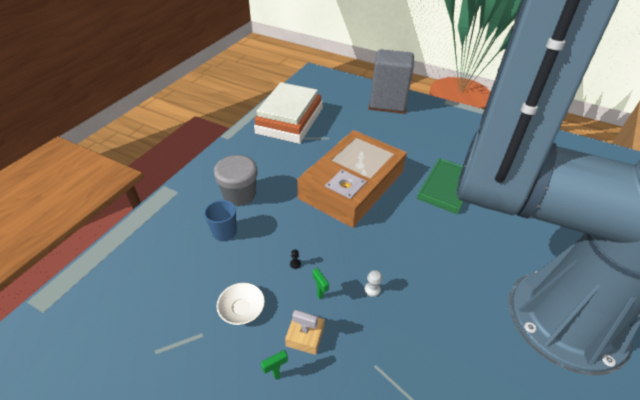

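View pics/top0.png

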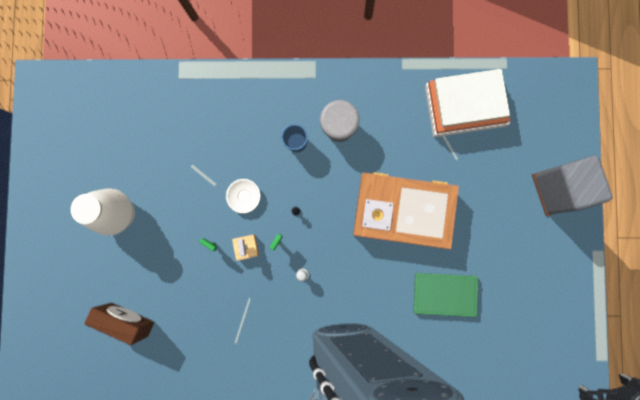

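The side view shows three key-shaped things: steel-grey at (304,321) in the wooden stand, green at (318,282) and green at (276,365). The bare steel one in the stand fits. I'll confirm it in a crop and measure.

```bash
cat > b.py <<'E'
from h import *
im=cv2.imread('pics/side0.png'); t=cv2.imread('pics/top0.png')
a=cv2.resize(im[270:390,240:400],None,fx=4,fy=4,interpolation=cv2.INTER_CUBIC)
cv2.imwrite('pics/crop_side.png',a)
b=cv2.resize(np.hstack([t[215:275,220:300],t[170:250,350:470][10:70,:80]]),None,fx=5,fy=5,interpolation=cv2.INTER_CUBIC); cv2.imwrite('pics/crop_top.png',b)
for n in ['side','top']:
    cp=campose(n); d=np.load(f'pics/{n}0.npy'); C=cloud(cp,d)
    pts={'side':[(304,321),(304,340),(345,183),(240,305),(374,280),(295,258),(222,220),(236,175)],'top':[(243,246),(252,247),(378,214),(243,196),(303,274),(296,211),(295,138),(340,120)]}[n]
    for p in pts: print(n,p,C[p[1],p[0]].round(4))
# key grip points & stand
    for lo,hi,name in [(0.027,0.034,'stand'),(0.055,0.11,'key')]:
        ref=C[246,243] if n=='top' else C[321,304]
        m=(np.hypot(C[...,0]-ref[0],C[...,1]-ref[1])<0.05)&(C[...,2]>lo)&(C[...,2]<hi)
        P=C[m]; 
        if len(P)>5:
            r=cv2.minAreaRect((P[:,:2]*1000).astype(np.float32)); print(n,name,len(P),r,P[:,2].max(), np.percentile(P[:,2],[5,50,95]))
    ref=C[210,408] if n=='top' else C[175,350]
    m=(np.hypot(C[...,0]-ref[0],C[...,1]-ref[1])<0.18)&(C[...,2]>0.06)&(C[...,2]<0.08)
    P=C[m]; print(n,'box',len(P),cv2.minAreaRect((P[:,:2]*1000).astype(np.float32)),np.percentile(P[:,2],[5,50,95]))
E
python3 b.py
```

```text
side (304, 321) [0.4527 0.2979 0.0732]
side (304, 340) [0.4456 0.3113 0.0297]
side (345, 183) [ 0.5507 -0.0837  0.0622]
side (240, 305) [0.6054 0.2969 0.0035]
side (374, 280) [0.3776 0.1421 0.0543]
side (295, 258) [0.5532 0.1603 0.0368]
side (222, 220) [0.7735 0.1341 0.0167]
side (236, 175) [0.7795 0.0521 0.0958]
side stand 624 ((455.9667053222656, 291.87127685546875), (60.3421516418457, 61.697078704833984), 12.186422348022461) 0.03316360704138355 [0.02771181 0.02981971 0.03173915]
side key 314 ((455.4915466308594, 292.25628662109375), (45.3941764831543, 15.032354354858398), 8.005523681640625) 0.08308876678398769 [0.05837399 0.07767421 0.08105946]
side box 4545 ((559.6724853515625, -148.28436279296875), (264.0018310546875, 177.07296752929688), 82.32756042480469) [0.06460521 0.06898244 0.07299352]
top (243, 246) [0.4596 0.2846 0.0818]
top (252, 247) [0.4564 0.2704 0.0291]
top (378, 214) [ 0.548  -0.0768  0.0474]
top (243, 196) [0.6007 0.303  0.0046]
top (303, 274) [0.3851 0.1259 0.0587]
top (296, 211) [0.5554 0.1472 0.0492]
top (295, 138) [0.7675 0.156  0.0067]
top (340, 120) [0.7955 0.0276 0.0976]
top stand 284 ((456.99163818359375, 290.74847412109375), (59.70611572265625, 60.21855163574219), 12.251601219177246) 0.03399577372018392 [0.02770992 0.02995545 0.03309253]
top key 115 ((456.81640625, 289.48779296875), (44.69587326049805, 15.6953706741333), 8.10206127166748) 0.08587314827896009 [0.06181082 0.07900165 0.08399894]
top box 6202 ((561.0307006835938, -150.35931396484375), (261.096923828125, 176.1397705078125), 82.08013153076172) [0.06481855 0.06976308 0.07473168]
```

View pics/crop_side.png

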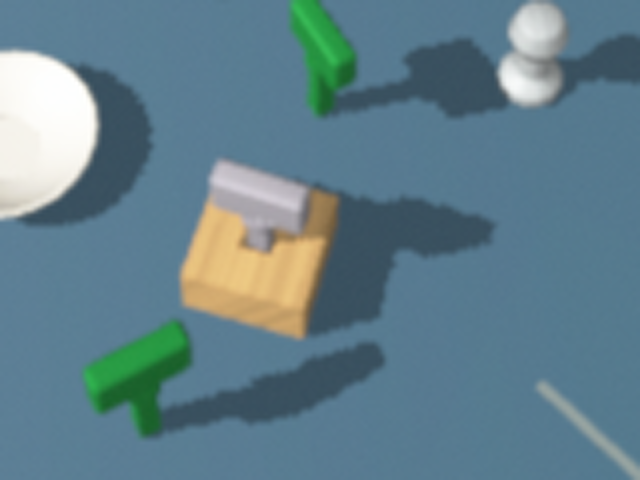

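View pics/crop_top.png

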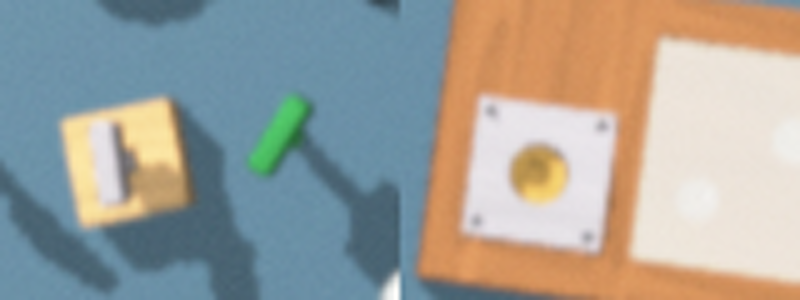

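```bash
cat > plan.py <<'E'
import sys
from h import *
# usage: plan.py x y z turn nrows [x0 y0 z0 yaw0]: prints rows
def plan(goal,turn,n):
    R,t,o=pose()
    ya=np.arctan2(R[1,1],R[0,1]); 
    p=t.copy(); g=np.array(goal); out=[]
    for i in range(n):
        Ri=R@Ro.from_rotvec([turn*i/n,0,0]).as_matrix()
        tgt=t+(g-t)*(i+1)/n
        s=np.round((Ri.T@(tgt-p))*1000,1); p=p+Ri@s/1000
        out.append([*s.tolist(),round(turn/n,3)])
    print('t',round(o['time_s'],2),'yaw_y',round(ya,3),'pos',t.round(4),'q6',round(o['q'][5],3),'F',np.round(o['wrist_force'],1))
    for k in range(0,n,5): print([v for r in out[k:k+5] for v in r])
a=[float(v) for v in sys.argv[1:]]
if __name__=='__main__': plan(a[:3],a[3],int(a[4]))
E
python3 plan.py 0.55 -0.08 0.20 -3.0 20
```

```text
t 0.45 yaw_y -1.29 pos [ 0.1594 -0.5525  0.2562] q6 -0.206 F [-0.1  0.3  0.5]
[2.8, -17.3, -25.3, -0.15, 2.8, -13.3, -27.6, -0.15, 2.8, -9.0, -29.3, -0.15, 2.9, -4.6, -30.3, -0.15, 2.8, 0.1, -30.7, -0.15]
[2.8, 4.6, -30.3, -0.15, 2.8, 9.0, -29.3, -0.15, 2.8, 13.4, -27.6, -0.15, 2.8, 17.3, -25.2, -0.15, 2.8, 20.9, -22.4, -0.15]
[2.9, 24.1, -19.1, -0.15, 2.8, 26.6, -15.2, -0.15, 2.8, 28.5, -11.1, -0.15, 2.8, 30.0, -6.7, -0.15, 2.8, 30.5, -2.1, -0.15]
[2.8, 30.6, 2.4, -0.15, 2.8, 29.8, 7.0, -0.15, 2.9, 28.5, 11.4, -0.15, 2.8, 26.4, 15.5, -0.15, 2.8, 23.9, 19.3, -0.15]
```

>>> {"method": "servo_tool", "body": {"targets": [2.8,-17.3,-25.3,-0.149,2.8,-13.3,-27.6,-0.149,2.8,-9.0,-29.3,-0.149,2.9,-4.6,-30.3,-0.149,2.8,0.1,-30.7,-0.149]}}

```text
time_s: 0.95
eef_pos: [0.2579, -0.4336, 0.2422]
eef_rot: [0.349, 0.615, 0.349, -0.615]
wrist_force: [1.1, 0.7, -0.0]
opening: 1.001
```

>>> {"method": "servo_tool", "body": {"targets": [2.8,4.6,-30.3,-0.149,2.8,9.0,-29.3,-0.149,2.8,13.4,-27.6,-0.149,2.8,17.3,-25.2,-0.149,2.8,20.9,-22.4,-0.149]}}

```text
time_s: 1.45
eef_pos: [0.3564, -0.3162, 0.2283]
eef_rot: [0.549, 0.446, 0.549, -0.446]
wrist_force: [-0.4, 0.1, 0.2]
opening: 1.002
```

```bash
python3 plan.py 0.55 -0.08 0.20 -1.5 10
```

```text
t 1.45 yaw_y 0.206 pos [ 0.3564 -0.3162  0.2283] q6 -1.182 F [-0.4  0.1  0.2]
[2.8, 23.8, -19.2, -0.15, 2.9, 26.4, -15.4, -0.15, 2.8, 28.3, -11.2, -0.15, 2.8, 29.8, -6.9, -0.15, 2.8, 30.4, -2.4, -0.15]
[2.9, 30.5, 2.2, -0.15, 2.8, 29.8, 6.7, -0.15, 2.8, 28.5, 11.1, -0.15, 2.8, 26.4, 15.2, -0.15, 2.9, 23.9, 19.0, -0.15]
```

>>> {"method": "servo_tool", "body": {"targets": [2.8,23.8,-19.2,-0.149,2.9,26.4,-15.4,-0.149,2.8,28.3,-11.2,-0.149,2.8,29.8,-6.9,-0.149,2.8,30.4,-2.4,-0.149]}}

```text
time_s: 1.95
eef_pos: [0.4542, -0.1989, 0.2142]
eef_rot: [0.674, 0.216, 0.673, -0.216]
wrist_force: [0.1, 0.3, 0.2]
opening: 1.002
```

>>> {"method": "servo_tool", "body": {"targets": [2.9,30.5,2.2,-0.149,2.8,29.8,6.7,-0.149,2.8,28.5,11.1,-0.149,2.8,26.4,15.2,-0.149,2.9,23.9,19.0,-0.149]}}

```text
time_s: 2.45
eef_pos: [0.5526, -0.082, 0.1999]
eef_rot: [0.706, -0.044, 0.706, 0.044]
wrist_force: [-0.0, 0.3, -0.4]
opening: 1.001
```

```bash
cat > snap.py <<'E'
import sys
from h import *
def snap(n,tag):
    R,t,o=pose(); im,d=cams.camera(n)
    cv2.imwrite(f'pics/{tag}.png',im); np.savez(f'pics/{tag}.npz',d=d,R=R,t=t); 
    print(o['time_s'],t.round(4),np.round(o['dq'],3).tolist()); return im,d,R,t
if __name__=='__main__': snap(sys.argv[1],sys.argv[2])
E
python3 snap.py wrist w1
```

```text
2.45 [ 0.5526 -0.082   0.1999] [0.535, 0.369, -0.371, -0.001, -0.0, -0.944]
```

View pics/w1.png

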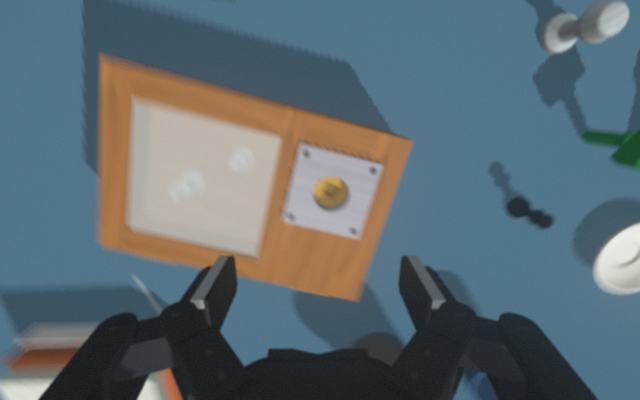

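The wrist picture (blurred, the arm was still moving) shows the lock plate at (331,192) with the brass spindle, and the window at (205,175). I'll go lower for two settled views.

>>> {"method": "servo_tool", "body": {"targets": [15,0,0,0,15,0,0,0,15,0,0,0,0,0,0,0,0,0,0,0]}}

```text
time_s: 3.0
eef_pos: [0.551, -0.0836, 0.1541]
eef_rot: [0.705, -0.041, 0.706, 0.042]
wrist_force: [0.1, -0.7, 0.2]
opening: 1.001
```

```bash
python3 snap.py wrist w2; python3 -c "
import cv2;im=cv2.imread('pics/w2.png');cv2.imwrite('pics/w2c.png',cv2.resize(im[130:330,220:460],None,fx=3,fy=3,interpolation=cv2.INTER_CUBIC))"
```

```text
3.0 [ 0.551  -0.0836  0.1541] [0.004, -0.018, -0.021, 0.0, 0.003, -0.001]
```

View pics/w2c.png

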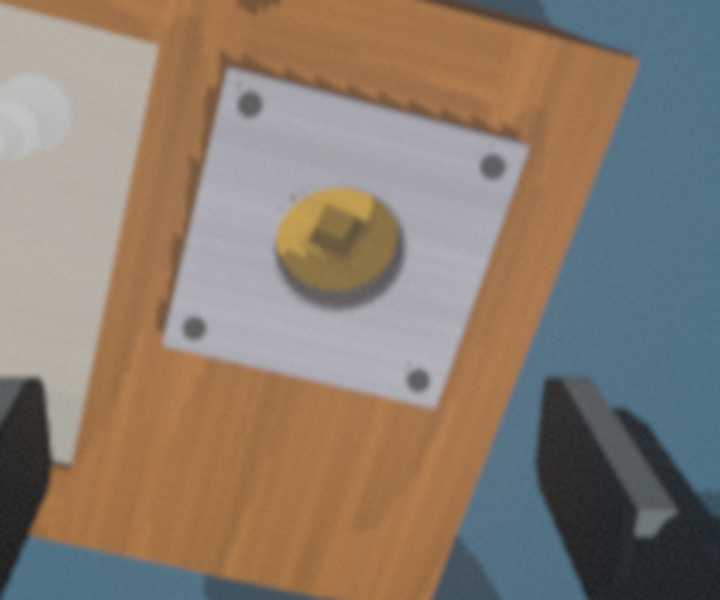

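```bash
cat > rect.py <<'E'
from h import *
import sys
def rectify(tag,z,c,w=0.05,px=0.0001,yaw=0.0):
    im=cv2.imread(f'pics/{tag}.png'); s=np.load(f'pics/{tag}.npz'); cp=campose('wrist',(s['R'],s['t']))
    n=int(w/px); g=(np.arange(n)-n/2+.5)*px
    # image: right = box x rotated? right=+x' , up=+y'
    X,Y=np.meshgrid(g,-g); ca,sa=np.cos(yaw),np.sin(yaw)
    P=np.stack([c[0]+ca*X-sa*Y,c[1]+sa*X+ca*Y,np.full_like(X,z)],-1)
    q=((P-cp[2])@cp[1])@cp[0].T; q=q[...,:2]/q[...,2:]
    return cv2.remap(im,q[...,0].astype(np.float32),q[...,1].astype(np.float32),cv2.INTER_CUBIC),cp
if __name__=='__main__':
    cp=campose('wrist',tuple(np.load('pics/w2.npz')[k] for k in 'Rt'))
    co=[(228,67),(530,145),(437,408),(163,345)]
    W=[atz(cp,(u/3+220,v/3+130),0.073)[:2] for u,v in co]; W=np.array(W); print(W.round(4),W.mean(0).round(4))
    for i in range(4):
        e=W[(i+1)%4]-W[i]; print(np.hypot(*e).round(4),np.degrees(np.arctan2(e[1],e[0])).round(2))
    c=W.mean(0); yaw=-0.137
    a,_=rectify('w2',0.073,c,0.09,0.00015,yaw); b,_=rectify('w2',0.062,c,0.036,0.00006,yaw)
    for k in (a,b):
        n=k.shape[0]; 
        for i in range(n//2%50,n,50): cv2.line(k,(i,0),(i,3),(0,0,255),1); cv2.line(k,(0,i),(3,i),(0,0,255),1)
        cv2.drawMarker(k,(n//2,n//2),(0,0,255),0,12,1)
    h=min(a.shape[0],b.shape[0]);a=cv2.resize(a,(400,400));b=cv2.resize(b,(400,400)); cv2.imwrite('pics/rect2.png',np.hstack([a,b]))
    s=np.load('pics/w2.npz'); C=cloud(cp,s['d']); m=(abs(C[...,0]-c[0])<.03)&(abs(C[...,1]-c[1])<.03)
    print('plate z depth',np.percentile(C[m][:,2],[5,50,95]))
E
python3 rect.py
```

```text
[[ 0.5024 -0.1045]
 [ 0.5125 -0.0307]
 [ 0.5866 -0.0404]
 [ 0.5765 -0.1145]] [ 0.5445 -0.0725]
0.0745 82.19
0.0747 -7.51
0.0748 -97.8
0.0748 172.28
plate z depth [0.06350683 0.20893865 0.2233982 ]
```

View pics/rect2.png

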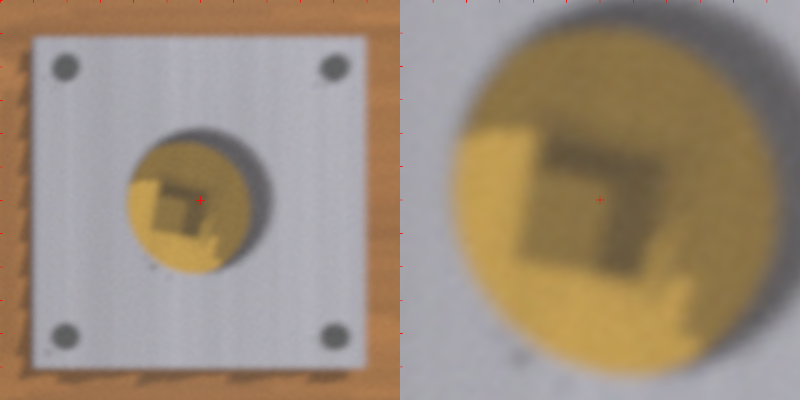

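Socket rim looks turned about 0.2 rad clockwise; plate centre ≈ (0.5445, −0.0725), with sides of 74.7 mm (check: 74). Next I'll go above the key.

```bash
python3 plan.py 0.4565 0.2905 0.185 0.02 15
```

```text
t 3.05 yaw_y 1.689 pos [ 0.5516 -0.0837  0.1548] q6 -2.052 F [ 0.1  0.3 -0. ]
[-2.0, 25.5, -3.4, 0.001, -2.0, 25.5, -3.4, 0.001, -2.0, 25.5, -3.4, 0.001, -2.0, 25.5, -3.4, 0.001, -2.0, 25.5, -3.5, 0.001]
[-2.0, 25.5, -3.6, 0.001, -2.0, 25.5, -3.5, 0.001, -2.1, 25.5, -3.6, 0.001, -2.0, 25.5, -3.7, 0.001, -2.0, 25.5, -3.6, 0.001]
[-2.0, 25.4, -3.7, 0.001, -2.0, 25.5, -3.8, 0.001, -2.0, 25.5, -3.7, 0.001, -2.0, 25.4, -3.9, 0.001, -2.0, 25.5, -3.8, 0.001]
```

>>> {"method": "servo_tool", "body": {"targets": [-6.0,25.5,-3.5,-0.004,-6.0,25.5,-3.5,-0.004,-6.0,25.5,-3.5,-0.004,-6.0,25.5,-3.5,-0.004,-6.0,25.5,-3.5,-0.004]}}

```text
time_s: 3.55
eef_pos: [0.5185, 0.0417, 0.1862]
eef_rot: [0.706, -0.049, 0.705, 0.049]
wrist_force: [0.1, -0.1, 0.1]
opening: 1.004
```

>>> {"method": "servo_tool", "body": {"targets": [0,25.5,-3.5,0,0,25.5,-3.5,0,0,25.5,-3.5,0,0,25.5,-3.5,0,0,25.5,-3.5,0]}}

```text
time_s: 4.05
eef_pos: [0.4835, 0.1658, 0.186]
eef_rot: [0.706, -0.049, 0.705, 0.049]
wrist_force: [0.8, 0.2, 0.2]
opening: 0.997
```

>>> {"method": "servo_tool", "body": {"targets": [0,31.8,-4.5,0,0,31.8,-4.5,0,0,31.8,-4.5,0,0,31.8,-4.5,0,0,0,0,0]}}

```text
time_s: 4.55
eef_pos: [0.4471, 0.2913, 0.186]
eef_rot: [0.706, -0.05, 0.705, 0.051]
wrist_force: [-0.2, 0.2, 0.3]
opening: 0.997
```

```bash
python3 snap.py wrist w3;python3 plan.py 0.4565 0.2905 0.185 0.0 5
```

```text
4.55 [0.4471 0.2913 0.186 ] [-0.06, -0.008, 0.017, -0.034, -0.002, -0.056]
t 4.6 yaw_y 1.713 pos [0.4476 0.2898 0.1858] q6 -1.361 F [ 0.7 -0.7 -0.7]
[0.2, -0.1, 1.8, 0.0, 0.1, -0.1, 1.7, 0.0, 0.2, -0.1, 1.8, 0.0, 0.1, -0.1, 1.8, 0.0, 0.2, -0.2, 1.8, 0.0]
```

View pics/w3.png

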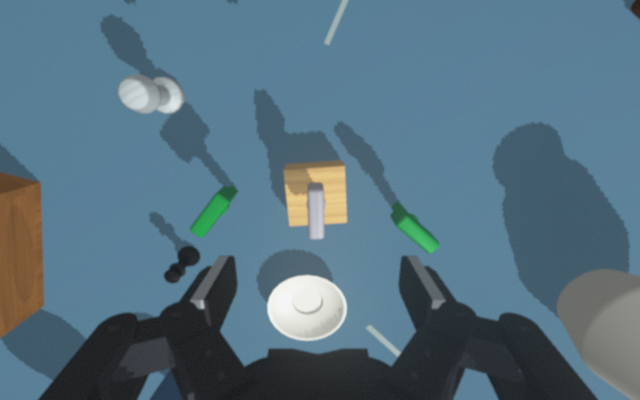

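The wrist view shows the steel key at (316,210) in the stand at (316,193). The green look-alikes are at (213,212) and (416,228), so I'll narrow the jaws to 40 mm to stay clear of them.

```bash
cat > m3.py <<'E'
from h import *
import sys
tag=sys.argv[1]
s=np.load(f'pics/{tag}.npz'); cp=campose('wrist',(s['R'],s['t'])); C=cloud(cp,s['d'])
m=(np.hypot(C[...,0]-.4565,C[...,1]-.291)<0.035)
for lo,hi in ((.027,.033),(.074,.09)):
    k=m&(C[...,2]>lo)&(C[...,2]<hi); P=C[k]; v,u=np.nonzero(k)
    print(len(P),cv2.minAreaRect((P[:,:2]*1000).astype(np.float32)),np.median(P[:,2]),u.mean(),v.mean())
# top face by pixels
im=cv2.imread(f'pics/{tag}.png'); hsv=cv2.cvtColor(im,cv2.COLOR_BGR2HSV)
k=((hsv[...,1]<60)&(hsv[...,2]>110)).astype(np.uint8); k[:150]=0;k[250:]=0;k[:,:290]=0;k[:,345:]=0
v,u=np.nonzero(k); print(len(u),u.min(),u.max(),v.min(),v.max())
W=np.array([atz(cp,(a,b),0.080)[:2] for a,b in zip(u,v)]); print(cv2.minAreaRect((W*1000).astype(np.float32)))
cv2.imwrite('pics/'+tag+'c.png',cv2.resize(im[150:250,270:370],None,fx=6,fy=6,interpolation=cv2.INTER_CUBIC))
E
python3 m3.py w3
```

```text
2404 ((453.861083984375, 290.9642333984375), (60.5964241027832, 59.96253967285156), 12.530439376831055) 0.031193705992807186 315.99334442595676 194.08402662229616
836 ((453.12457275390625, 290.967529296875), (45.326194763183594, 13.813196182250977), 8.578790664672852) 0.08087150905727694 315.98205741626793 212.4306220095694
979 290 344 159 239
((441.80902099609375, 289.599853515625), (69.91560363769531, 46.32440948486328), 9.893083572387695)
```

View pics/w3c.png

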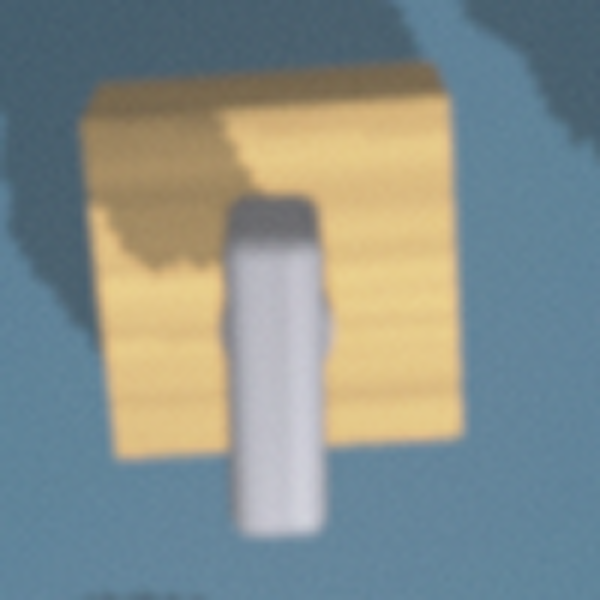

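Run:
```python
from h import *
for n,(x0,y0,x1,y1) in {'top':(350,190,405,240),'side':(315,160,380,210)}.items():
    im=cv2.imread(f'pics/{n}0.png'); cp=campose(n)
    # rectify plane z=.073
    g=(np.arange(600)-300)*0.0002; X,Y=np.meshgrid(g,-g); yaw=-0.136;ca,sa=np.cos(yaw),np.sin(yaw)
    P=np.stack([.5445+ca*X-sa*Y,-.0725+sa*X+ca*Y,np.full_like(X,.073)],-1)
    q=((P-cp[2])@cp[1])@cp[0].T; q=(q[...,:2]/q[...,2:]).astype(np.float32)
    r=cv2.remap(im,q[...,0],q[...,1],cv2.INTER_CUBIC)
    hsv=cv2.cvtColor(r,cv2.COLOR_BGR2HSV); 
    cv2.drawMarker(r,(300,300),(0,0,255),0,20,1); cv2.rectangle(r,(115,115),(485,485),(0,0,255),1)
    cv2.imwrite(f'pics/lk_{n}.png',r)
a=np.hstack([cv2.resize(cv2.imread(f'pics/lk_{n}.png'),(400,400)) for n in('top','side')]); cv2.imwrite('pics/lk.png',a)
```

```text
(no output)
```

View pics/lk.png

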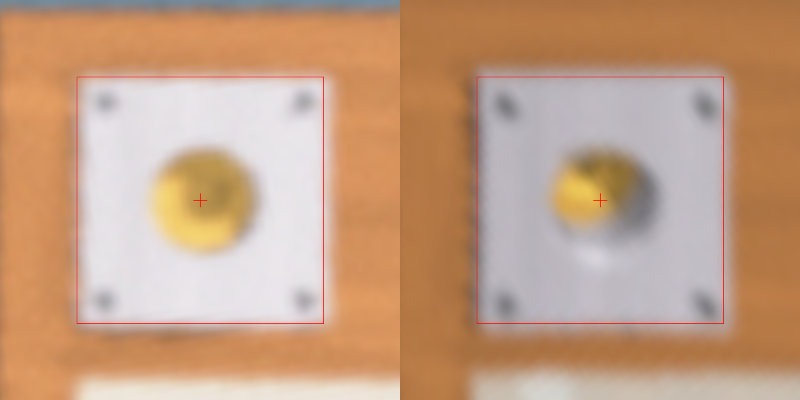

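>>> {"method": "servo_tool", "body": {"targets": [0,0,4,0,0,0,4,0,12,0,0,0,14,0,0,0,14,0,0,0], "fingers": 40}}

```text
time_s: 5.1
eef_pos: [0.4553, 0.2889, 0.1431]
eef_rot: [0.705, -0.049, 0.706, 0.049]
wrist_force: [-0.1, 1.2, 0.1]
opening: 0.463
```

>>> {"method": "servo_tool", "body": {"targets": [14,0,0,0,14,0,0,0,8,0,0,0,0,0,0,0,0,0,0,0]}}

```text
time_s: 5.6
eef_pos: [0.4558, 0.2897, 0.1089]
eef_rot: [0.705, -0.049, 0.705, 0.049]
wrist_force: [-0.3, 0.1, -0.2]
opening: 0.468
```

```bash
python3 snap.py wrist w4;python3 plan.py 0.4555 0.291 0.073 0.0 5
```

```text
5.6 [0.4558 0.2897 0.1089] [-0.001, -0.016, -0.011, -0.002, 0.002, -0.0]
t 5.65 yaw_y 1.71 pos [0.4561 0.2898 0.1094] q6 -1.364 F [-0.  -0.5 -0.4]
[7.3, 0.2, -0.1, 0.0, 7.3, 0.3, -0.1, 0.0, 7.2, 0.2, -0.1, 0.0, 7.3, 0.3, -0.1, 0.0, 7.3, 0.2, -0.1, 0.0]
```

View pics/w4.png

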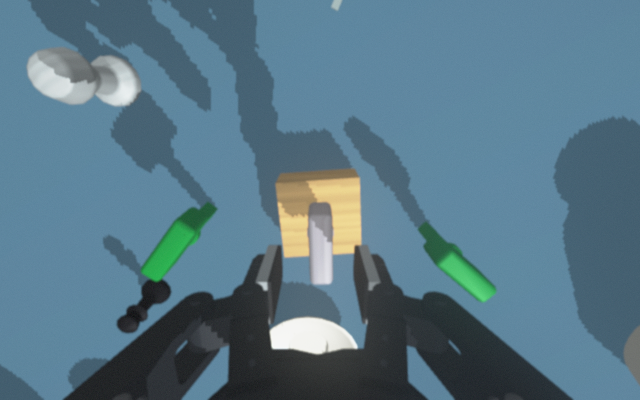

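The jaws straddle the steel key at (320,245) and are clear of the green keys. Going down.

>>> {"method": "servo_tool", "body": {"targets": [7.3,0.2,0,0,7.3,0.3,0,0,7.3,0.2,0,0,7.3,0.3,0,0,7.3,0.2,0,0]}}

```text
time_s: 6.15
eef_pos: [0.4553, 0.2907, 0.0716]
eef_rot: [0.705, -0.049, 0.706, 0.049]
wrist_force: [-0.2, 0.2, 1.0]
opening: 0.466
```

```bash
python3 snap.py wrist w5
```

```text
6.15 [0.4553 0.2907 0.0716] [0.004, 0.127, 0.016, 0.002, -0.144, 0.002]
```

View pics/w5.png

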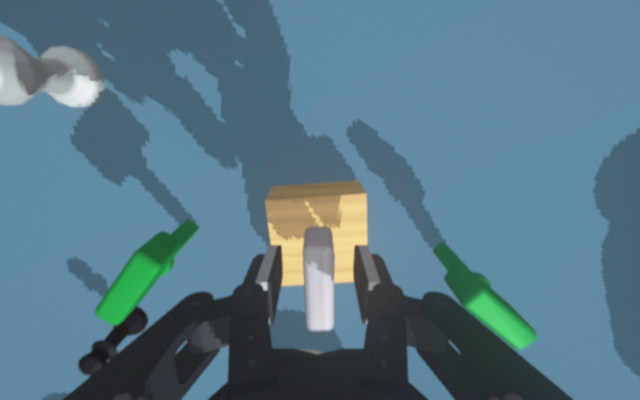

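```bash
cat > m5.py <<'E'
from h import *
import sys
s=np.load(f'pics/{sys.argv[1]}.npz'); cp=campose('wrist',(np.eye(3),np.zeros(3))); C=cloud(cp,s['d']) # tool frame
xlo,xhi=float(sys.argv[2]),float(sys.argv[3])
m=(abs(C[...,1])<.012)&(abs(C[...,2])<.045)&(C[...,0]>xlo)&(C[...,0]<xhi)&(s['d']>0)
P=C[m]; v,u=np.nonzero(m); print(len(P),'x',np.median(P[:,0]),cv2.minAreaRect((P[:,1:]*1000).astype(np.float32)),u.min(),u.max(),v.min(),v.max())
print('proj tool (-8,0,0),(-8,0,+-23),(-8,0,+-11)',[proj(cp,(-.008,0,z)).round(1) for z in (0,-.023,.023,-.011,.011)])
E
python3 m5.py w5 -0.014 -0.003
```

```text
2614 x -0.009320541397403945 ((0.474637508392334, -2.363117218017578), (45.981929779052734, 13.873916625976562), 89.22941589355469) 302 333 241 330
proj tool (-8,0,0),(-8,0,+-23),(-8,0,+-11) [array([317.2, 294. ]), array([317.2, 249.7]), array([317.2, 333.6]), array([317.2, 273.5]), array([317.2, 313.5])]
```

>>> {"method": "servo_tool", "body": {"targets": [0,0,0,0,0,0,0,0,0,0,0,0,0,0,0,0,0,0,0,0], "fingers": 0}}

```text
time_s: 6.7
eef_pos: [0.4556, 0.2908, 0.0726]
eef_rot: [0.705, -0.049, 0.705, 0.049]
wrist_force: [-0.2, -0.1, -0.6]
opening: 0.158
```

>>> {"method": "servo_tool", "body": {"targets": [0,0,0,0,0,0,0,0,0,0,0,0,0,0,0,0,0,0,0,0]}}

```text
time_s: 7.2
eef_pos: [0.4555, 0.2908, 0.0725]
eef_rot: [0.705, -0.049, 0.705, 0.049]
wrist_force: [-0.1, -0.5, -0.8]
opening: 0.159
```

```bash
python3 snap.py wrist w6;  python3 m5.py w6 -0.014 -0.003
```

```text
7.2 [0.4555 0.2908 0.0725] [0.001, 0.0, 0.0, 0.001, 0.001, 0.001]
3249 x -0.008564995032841582 ((0.24455547332763672, -2.482473373413086), (45.83174133300781, 23.978086471557617), 88.4984130859375) 290 344 240 328
proj tool (-8,0,0),(-8,0,+-23),(-8,0,+-11) [array([317.2, 294. ]), array([317.2, 249.7]), array([317.2, 333.6]), array([317.2, 273.5]), array([317.2, 313.5])]
```

View pics/w6.png

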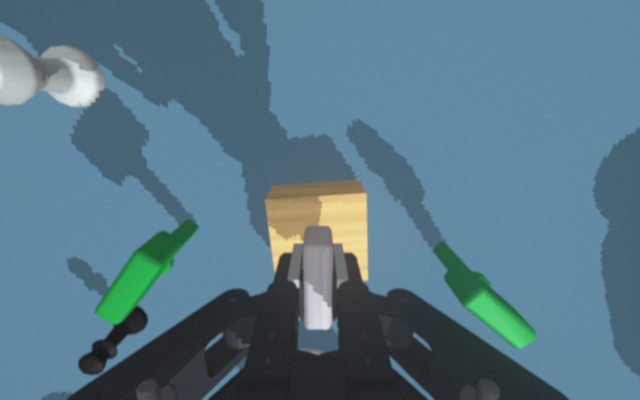

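Key gripped (opening 13.6 mm against a 14 mm grip). Lifting straight up.

>>> {"method": "servo_tool", "body": {"targets": [-5,0,0,0,-10,0,0,0,-12,0,0,0,-14,0,0,0,-14,0,0,0]}}

```text
time_s: 7.75
eef_pos: [0.4558, 0.2909, 0.1292]
eef_rot: [0.706, -0.049, 0.705, 0.049]
wrist_force: [0.6, 0.5, -1.4]
opening: 0.152
```

>>> {"method": "servo_tool", "body": {"targets": [-20,0,0,0,-20,0,0,0,-20,0,0,0,-14,0,0,0,0,0,0,0]}}

```text
time_s: 8.25
eef_pos: [0.4569, 0.2914, 0.2045]
eef_rot: [0.707, -0.049, 0.704, 0.05]
wrist_force: [0.9, -0.8, -0.3]
opening: 0.155
```

```bash
python3 snap.py wrist w7;  python3 m5.py w7 -0.014 -0.003; python3 plan.py 0.5465 -0.0725 0.195 0.475 15
```

```text
8.25 [0.4569 0.2914 0.2045] [-0.003, 0.037, 0.039, -0.0, -0.033, 0.002]
3244 x -0.008550579453424294 ((-1.376265525817871, -2.6584625244140625), (23.707773208618164, 45.973106384277344), 8.723546981811523) 290 345 240 328
proj tool (-8,0,0),(-8,0,+-23),(-8,0,+-11) [array([317.2, 294. ]), array([317.2, 249.7]), array([317.2, 333.6]), array([317.2, 273.5]), array([317.2, 313.5])]
t 8.3 yaw_y 1.71 pos [0.4561 0.291  0.2027] q6 -1.362 F [ 0.4  1.1 -0.8]
[0.5, -24.8, 2.6, 0.032, 0.5, -24.8, 3.4, 0.032, 0.5, -24.6, 4.2, 0.032, 0.5, -24.5, 4.9, 0.032, 0.5, -24.3, 5.7, 0.032]
[0.5, -24.1, 6.5, 0.032, 0.6, -23.9, 7.3, 0.032, 0.5, -23.7, 8.0, 0.032, 0.5, -23.3, 8.7, 0.032, 0.5, -23.2, 9.5, 0.032]
[0.5, -22.7, 10.2, 0.032, 0.5, -22.5, 10.9, 0.032, 0.5, -22.1, 11.7, 0.032, 0.5, -21.7, 12.3, 0.032, 0.5, -21.3, 13.0, 0.032]
```

View pics/w7.png

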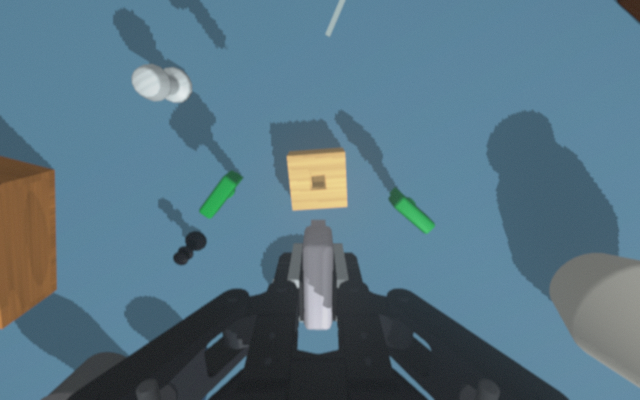

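The key is out; the stand at (318,180) is empty. Carrying the key to the lock.

>>> {"method": "servo_tool", "body": {"targets": [0.5,-24.8,2.6,0.032,0.5,-24.8,3.4,0.032,0.5,-24.6,4.2,0.032,0.5,-24.5,4.9,0.032,0.5,-24.3,5.7,0.032]}}

```text
time_s: 8.8
eef_pos: [0.4848, 0.1685, 0.1975]
eef_rot: [0.706, 0.008, 0.708, -0.008]
wrist_force: [0.1, -0.6, -1.3]
opening: 0.155
```

>>> {"method": "servo_tool", "body": {"targets": [0.5,-24.1,6.5,0.032,0.6,-23.9,7.3,0.032,0.5,-23.7,8.0,0.032,0.5,-23.3,8.7,0.032,0.5,-23.2,9.5,0.032]}}

```text
time_s: 9.3
eef_pos: [0.5146, 0.0474, 0.1949]
eef_rot: [0.703, 0.064, 0.705, -0.064]
wrist_force: [-0.1, -1.3, -1.0]
opening: 0.153
```

>>> {"method": "servo_tool", "body": {"targets": [0.5,-22.7,10.2,0.032,0.5,-22.5,10.9,0.032,0.5,-22.1,11.7,0.032,0.5,-21.7,12.3,0.032,0.5,-21.3,13.0,0.032]}}

```text
time_s: 9.8
eef_pos: [0.5443, -0.0737, 0.1923]
eef_rot: [0.696, 0.121, 0.698, -0.12]
wrist_force: [1.1, 0.4, -0.7]
opening: 0.156
```

>>> {"method": "servo_tool", "body": {"targets": [6,0,0,0,6,0,0,0,6,0,0,0,0,0,0,0,0,0,0,0]}}

```text
time_s: 10.3
eef_pos: [0.5447, -0.0721, 0.1754]
eef_rot: [0.697, 0.12, 0.697, -0.119]
wrist_force: [-0.3, -0.2, -0.9]
opening: 0.158
```

```bash
python3 snap.py wrist w8; python3 snap.py side s8; python3 plan.py 0.5465 -0.0725 0.165 0.0 5
```

```text
10.3 [ 0.5447 -0.0721  0.1754] [-0.004, -0.009, -0.011, -0.003, 0.0, -0.001]
10.35 [ 0.545  -0.0722  0.1758] [-0.005, -0.005, -0.008, -0.001, -0.001, -0.0]
t 10.4 yaw_y 1.231 pos [ 0.5452 -0.0724  0.176 ] q6 -1.579 F [-0.8 -0.1 -0.6]
[2.2, 0.1, 0.3, 0.0, 2.2, 0.0, 0.2, 0.0, 2.2, 0.1, 0.3, 0.0, 2.2, 0.1, 0.2, 0.0, 2.2, 0.0, 0.3, 0.0]
```

View pics/w8.png

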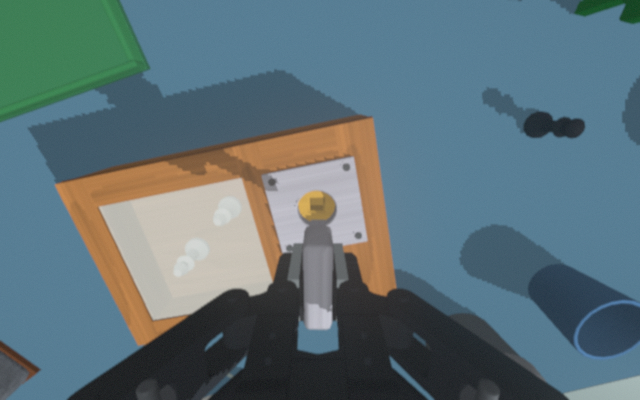

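View pics/s8.png

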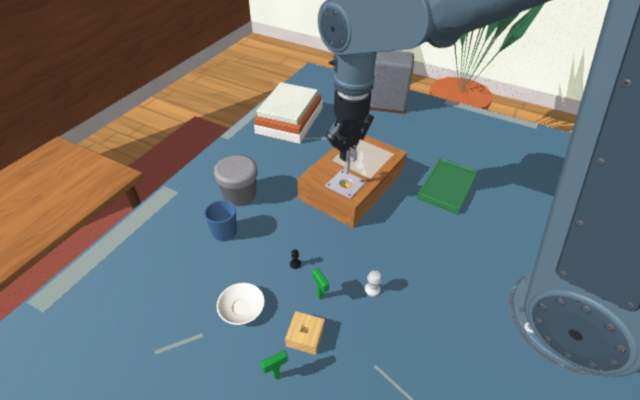

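Run:
```python
import cv2
im=cv2.imread('pics/w8.png'); a=cv2.resize(im[145:265,240:390],None,fx=4,fy=4,interpolation=cv2.INTER_CUBIC); cv2.imwrite('pics/w8c.png',a)
```

```text
(no output)
```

View pics/w8c.png

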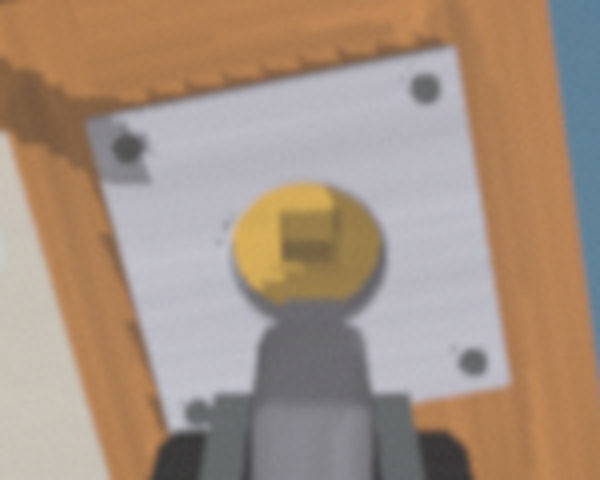

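Run:
```python
from h import *
s=np.load('pics/w8.npz'); R,t=s['R'],s['t']; cp=campose('wrist',(R,t))
f=lambda u,v,z:atz(cp,(u/4+240,v/4+145),z)
tool=lambda P:(R.T@(P-t)*1000).round(1)
A=[f(127,148,.073),f(473,361,.073),f(425,88,.073),f(200,412,.073)]
print('screws',tool((A[0]+A[1])/2),tool((A[2]+A[3])/2), [np.linalg.norm(A[i]-A[j]).round(4) for i,j in((0,2),(2,1))])
B=[f(88,120,.073),f(455,46,.073),f(511,384,.073)]
print('corners',tool((B[0]+B[2])/2),[np.linalg.norm(B[i]-B[i+1]).round(4) for i in (0,1)])
c4=[(280,212),(336,208),(333,262),(280,262)]
S=[f(u,v,.062) for u,v in c4]; print('socket',tool(sum(S)/4),[tool(x)[1:].tolist() for x in S])
print('world',((B[0]+B[2])/2).round(4))
```

```text
screws [102.4  -1.2   0.3] [102.4  -0.9   0.3] [np.float64(0.0605), np.float64(0.0605)]
corners [102.4  -0.7   0.2] [np.float64(0.0738), np.float64(0.0746)]
socket [113.4  -0.9  -0.5] [[-6.7, -6.0], [5.3, -6.9], [4.7, 5.4], [-6.8, 5.4]]
world [ 0.5445 -0.0728  0.073 ]
```

>>> {"method": "servo_tool", "body": {"targets": [0,-0.8,2,0,8,0,0,0,10,0,0,0,9,0,0,0,0,0,0,0]}}

```text
time_s: 10.9
eef_pos: [0.5452, -0.0739, 0.1465]
eef_rot: [0.695, 0.12, 0.698, -0.12]
wrist_force: [-0.6, -0.7, -0.5]
opening: 0.155
```

>>> {"method": "servo_tool", "body": {"targets": [3,0,0,0,3,0,0,0,3,0,0,0,2,0,0,0,0,0,0,0]}}

```text
time_s: 11.4
eef_pos: [0.5465, -0.0743, 0.1375]
eef_rot: [0.697, 0.12, 0.697, -0.12]
wrist_force: [0.8, 0.4, -0.9]
opening: 0.153
```

```bash
python3 snap.py side s9; python3 snap.py wrist w9
python3 - <<'E'
import cv2,numpy as np
a=cv2.imread('pics/s9.png')[125:225,295:415];b=cv2.imread('pics/w9.png')[170:340,230:410]
cv2.imwrite('pics/c9.png',np.hstack([cv2.resize(a,(420,350),interpolation=2),cv2.resize(b,(370,350),interpolation=2)]))
from h import *
print(pose()[1:])
E
```

```text
11.4 [ 0.5465 -0.0743  0.1375] [-0.002, -0.005, -0.005, 0.001, 0.006, 0.002]
11.45 [ 0.5466 -0.0743  0.1377] [-0.001, -0.005, -0.004, 0.001, -0.0, -0.0]
(array([ 0.54668996, -0.07435471,  0.13785215]), {'time_s': 11.5, 'q': array([-3.50348166e-01,  2.66597015e-01,  1.76264904e+00, -1.24051921e-06,
        1.11226825e+00, -1.58034460e+00]), 'dq': array([-0.00072368, -0.00236064, -0.00190307,  0.00139073, -0.00061054,
       -0.00044118]), 'joint_efforts': array([-2.50703793e-03, -4.47407627e+01, -3.10194039e+01, -7.48047969e-04,
        3.31149393e-03,  1.18070961e-04]), 'eef_pos': array([ 0.54668996, -0.07435471,  0.13785215]), 'eef_rot': array([ 0.69689299,  0.11990317,  0.69683862, -0.11991386]), 'wrist_force': array([ 0.16457868,  0.56302076, -0.45211133]), 'torque': array([ 0.03578694, -0.04183504,  0.02428084]), 'opening': 0.15310261915621035})
```

View pics/c9.png

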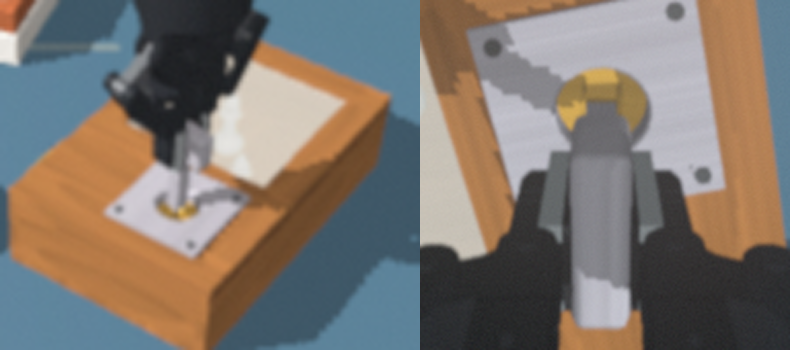

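Both views show the key's tip within the recess. Lowering gently while watching the force.

>>> {"method": "servo_tool", "body": {"targets": [1.2,0,0,0,1.2,0,0,0,1.2,0,0,0,1.2,0,0,0,0,0,0,0]}}

```text
time_s: 12.0
eef_pos: [0.5465, -0.0743, 0.1327]
eef_rot: [0.697, 0.12, 0.697, -0.12]
wrist_force: [0.8, -0.2, -0.2]
opening: 0.154
```

>>> {"method": "servo_tool", "body": {"targets": [0.6,0,0,0,0.6,0,0,0,0.6,0,0,0,0,0,0,0,0,0,0,0]}}

```text
time_s: 12.5
eef_pos: [0.5466, -0.0743, 0.1312]
eef_rot: [0.697, 0.12, 0.697, -0.12]
wrist_force: [-0.2, 1.2, -1.4]
opening: 0.155
```

>>> {"method": "servo_tool", "body": {"targets": [0.6,0,0,0,0.6,0,0,0,0.6,0,0,0,0,0,0,0,0,0,0,0]}}

```text
time_s: 13.0
eef_pos: [0.5466, -0.0743, 0.1293]
eef_rot: [0.697, 0.12, 0.697, -0.12]
wrist_force: [0.8, 1.2, -0.1]
opening: 0.154
```

>>> {"method": "servo_tool", "body": {"targets": [0.5,0,0,0,0.5,0,0,0,0.5,0,0,0,0,0,0,0,0,0,0,0]}}

```text
time_s: 13.5
eef_pos: [0.5468, -0.0744, 0.1282]
eef_rot: [0.697, 0.12, 0.697, -0.12]
wrist_force: [-0.8, 0.5, 2.9]
opening: 0.155
```

>>> {"method": "servo_tool", "body": {"targets": [0.5,0,0,0,0.5,0,0,0,0.5,0,0,0,0,0,0,0,0,0,0,0]}}

```text
time_s: 14.0
eef_pos: [0.5471, -0.0745, 0.1277]
eef_rot: [0.697, 0.12, 0.697, -0.12]
wrist_force: [-3.3, 0.9, 10.2]
opening: 0.16
```

Contact on the rim at 10 N, with a side force toward −x, so the key sits too far toward +x. I'll ease up and shift that way.

>>> {"method": "servo_tool", "body": {"targets": [-0.6,0,-0.4,0,0,0,-0.4,0,0,0,-0.4,0,0,0,0,0,0,0,0,0]}}

```text
time_s: 14.5
eef_pos: [0.5465, -0.0743, 0.1279]
eef_rot: [0.698, 0.12, 0.696, -0.12]
wrist_force: [0.0, 0.4, 5.1]
opening: 0.158
```

```bash
cat > st.py <<'E'
from h import *
R,t,o=pose(); print(o['time_s'],t.round(4),'Ftool',(R.T@np.array(o['wrist_force'])).round(2),'Ttool',(R.T@np.array(o['torque'])).round(3),'yaw',np.arctan2(R[1,1],R[0,1]).round(3),'q6',o['q'][5].round(3))
E
python3 st.py
```

```text
14.5 [ 0.5465 -0.0743  0.1279] Ftool [-5.07  0.36 -0.09] Ttool [-0.038 -0.076 -0.043] yaw 1.23 q6 -1.58
```

>>> {"method": "servo_tool", "body": {"targets": [0.4,0,-0.3,0,0.4,0,-0.3,0,0.4,0,0,0,0,0,0,0,0,0,0,0]}}

```text
time_s: 15.0
eef_pos: [0.5465, -0.0743, 0.1276]
eef_rot: [0.698, 0.12, 0.695, -0.12]
wrist_force: [-0.4, 0.1, 9.5]
opening: 0.152
```

```bash
python3 st.py
```

```text
15.0 [ 0.5465 -0.0743  0.1276] Ftool [-9.5  -0.06 -0.41] Ttool [ 0.011  0.103 -0.007] yaw 1.23 q6 -1.58
```

>>> {"method": "servo_tool", "body": {"targets": [-1.5,0,0,0,-1,0,0,0,0,0,0,0,0,0,0,0,0,0,0,0]}}

```text
time_s: 15.5
eef_pos: [0.5446, -0.0736, 0.1278]
eef_rot: [0.697, 0.12, 0.697, -0.12]
wrist_force: [0.3, 0.9, -0.8]
opening: 0.152
```

```bash
python3 st.py; python3 snap.py wrist w10;  python3 m5.py w10 -0.014 -0.003; python3 -c "
import cv2;im=cv2.imread('pics/w10.png');cv2.imwrite('pics/w10c.png',cv2.resize(im[170:340,230:410],None,fx=4,fy=3.5,interpolation=2))"
```

```text
15.5 [ 0.5446 -0.0736  0.1278] Ftool [ 0.81  0.96 -0.04] Ttool [ 0.058  0.013 -0.093] yaw 1.23 q6 -1.58
15.5 [ 0.5446 -0.0736  0.1278] [0.002, -0.002, -0.004, 0.0, 0.0, 0.001]
3242 x -0.008599656607852044 ((-1.6825299263000488, -2.9864139556884766), (23.71406364440918, 45.69469451904297), 10.897527694702148) 291 345 240 328
proj tool (-8,0,0),(-8,0,+-23),(-8,0,+-11) [array([317.9, 293.9]), array([318. , 249.6]), array([317.9, 333.5]), array([317.9, 273.4]), array([317.9, 313.4])]
```

View pics/w10c.png

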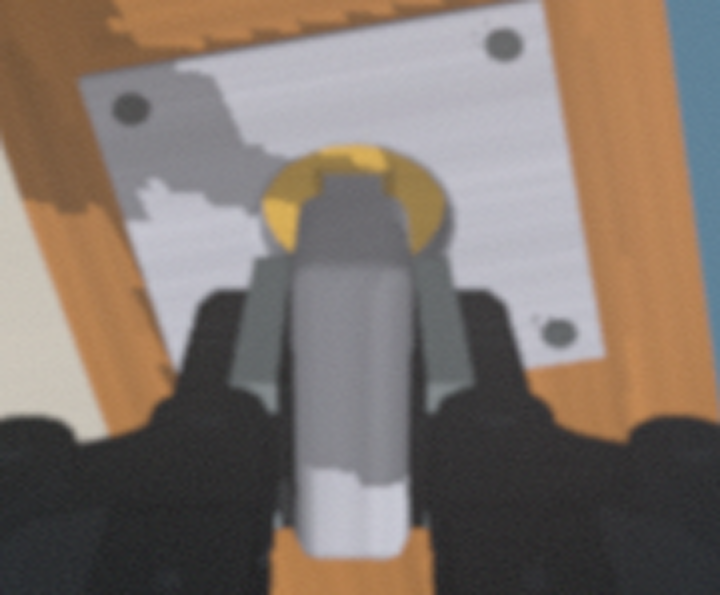

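>>> {"method": "servo_tool", "body": {"targets": [0.5,0,0,0,0.5,0,0,0,0.5,0,0,0,0,0,0,0,0,0,0,0]}}

```text
time_s: 16.05
eef_pos: [0.545, -0.0737, 0.1268]
eef_rot: [0.697, 0.12, 0.697, -0.12]
wrist_force: [-0.6, -0.3, -0.5]
opening: 0.156
```

```bash
python3 st.py
```

```text
16.05 [ 0.545  -0.0737  0.1268] Ftool [ 0.53 -0.49 -0.45] Ttool [-0.016 -0.016  0.05 ] yaw 1.23 q6 -1.58
```

Free and lower than before; continuing.

>>> {"method": "servo_tool", "body": {"targets": [0.6,0,0,0,0.6,0,0,0,0.6,0,0,0,0,0,0,0,0,0,0,0]}}

```text
time_s: 16.55
eef_pos: [0.5449, -0.0737, 0.1249]
eef_rot: [0.697, 0.12, 0.697, -0.12]
wrist_force: [0.3, -0.1, -1.0]
opening: 0.157
```

```bash
python3 st.py
```

```text
16.55 [ 0.5449 -0.0737  0.1249] Ftool [0.95 0.03 0.27] Ttool [-0.018  0.006  0.012] yaw 1.23 q6 -1.58
```

>>> {"method": "servo_tool", "body": {"targets": [0.8,0,0,0,0.8,0,0,0,0.8,0,0,0,0.8,0,0,0,0,0,0,0]}}

```text
time_s: 17.05
eef_pos: [0.5448, -0.0737, 0.1216]
eef_rot: [0.697, 0.12, 0.697, -0.12]
wrist_force: [-0.6, -0.2, -0.7]
opening: 0.153
```

>>> {"method": "servo_tool", "body": {"targets": [0.8,0,0,0,0.8,0,0,0,0.8,0,0,0,0.8,0,0,0,0,0,0,0]}}

```text
time_s: 17.55
eef_pos: [0.5449, -0.0737, 0.1184]
eef_rot: [0.697, 0.12, 0.697, -0.12]
wrist_force: [-1.0, -0.1, -1.2]
opening: 0.153
```

```bash
python3 st.py
```

```text
17.55 [ 0.5449 -0.0737  0.1184] Ftool [ 1.22 -0.46 -0.94] Ttool [ 0.011  0.022 -0.003] yaw 1.23 q6 -1.58
```

>>> {"method": "servo_tool", "body": {"targets": [0.7,0,0,0,0.7,0,0,0,0.7,0,0,0,0.4,0,0,0,0,0,0,0]}}

```text
time_s: 18.05
eef_pos: [0.5449, -0.0737, 0.116]
eef_rot: [0.697, 0.12, 0.697, -0.12]
wrist_force: [-0.4, 0.5, -2.3]
opening: 0.156
```

>>> {"method": "servo_tool", "body": {"targets": [0.5,0,0,0,0.5,0,0,0,0.5,0,0,0,0,0,0,0,0,0,0,0]}}

```text
time_s: 18.55
eef_pos: [0.545, -0.0737, 0.1146]
eef_rot: [0.697, 0.12, 0.697, -0.12]
wrist_force: [0.1, -0.7, -0.9]
opening: 0.154
```

```bash
python3 st.py
```

```text
18.55 [ 0.545  -0.0737  0.1146] Ftool [ 0.88 -0.61  0.32] Ttool [ 0.012  0.028 -0.007] yaw 1.23 q6 -1.58
```

>>> {"method": "servo_tool", "body": {"targets": [0.5,0,0,0,0.5,0,0,0,0.5,0,0,0,0,0,0,0,0,0,0,0]}}

```text
time_s: 19.05
eef_pos: [0.5453, -0.0738, 0.1143]
eef_rot: [0.697, 0.12, 0.697, -0.12]
wrist_force: [-3.5, 1.5, 8.5]
opening: 0.155
```

>>> {"method": "servo_tool", "body": {"targets": [0.5,0,0,0,0.5,0,0,0,0,0,0,0,0,0,0,0,0,0,0,0]}}

```text
time_s: 19.55
eef_pos: [0.5455, -0.0739, 0.1141]
eef_rot: [0.697, 0.12, 0.697, -0.12]
wrist_force: [-4.9, 0.5, 15.8]
opening: 0.159
```

```bash
python3 st.py
```

```text
19.55 [ 0.5455 -0.0739  0.1141] Ftool [-15.79  -1.14  -4.83] Ttool [ 0.025  1.242 -0.049] yaw 1.23 q6 -1.58
```

Bottomed at TCP z 0.114 (tip ≈ 0.046, which is fully home) at 16 N. I'll ease the push, then turn.

>>> {"method": "servo_tool", "body": {"targets": [-0.7,0,0,0,-0.7,0,0,0,0,0,0,0,0,0,0,0.04,0,0,0,0.04]}}

```text
time_s: 20.05
eef_pos: [0.5455, -0.0739, 0.1143]
eef_rot: [0.692, 0.148, 0.691, -0.148]
wrist_force: [-2.2, -0.4, 5.9]
opening: 0.151
```

>>> {"method": "servo_tool", "body": {"targets": [0,0,0,0.05,0,0,0,0.05,0,0,0,0.05,0,0,0,0.05,0,0,0,0.05]}}

```text
time_s: 20.55
eef_pos: [0.5452, -0.0739, 0.1143]
eef_rot: [0.668, 0.233, 0.667, -0.233]
wrist_force: [-3.9, 0.7, 7.5]
opening: 0.157
```

```bash
python3 st.py
```

```text
20.55 [ 0.5452 -0.0739  0.1143] Ftool [-7.48 -1.9  -3.48] Ttool [-0.062  0.56  -0.301] yaw 0.898 q6 -1.248
```

>>> {"method": "servo_tool", "body": {"targets": [0,0,0,0.07,0,0,0,0.07,0,0,0,0.07,0,0,0,0.07,0,0,0,0.07]}}

```text
time_s: 21.05
eef_pos: [0.5449, -0.074, 0.1143]
eef_rot: [0.617, 0.346, 0.617, -0.346]
wrist_force: [-4.8, 1.0, 8.0]
opening: 0.152
```

```bash
python3 st.py
```

```text
21.05 [ 0.5449 -0.074   0.1143] Ftool [-8.03 -3.58 -3.3 ] Ttool [-0.062  0.433 -0.743] yaw 0.547 q6 -0.898
```

>>> {"method": "servo_tool", "body": {"targets": [0,-0.8,-0.4,0,0,0,0,0.05,0,0,0,0.05,0,0,0,0.05,0,0,0,0.05]}}

```text
time_s: 21.55
eef_pos: [0.5445, -0.074, 0.1143]
eef_rot: [0.579, 0.406, 0.579, -0.406]
wrist_force: [-2.0, 0.6, 6.2]
opening: 0.156
```

```bash
python3 st.py
```

```text
21.55 [ 0.5445 -0.074   0.1143] Ftool [-6.17 -1.71 -1.26] Ttool [-0.065  0.187 -0.387] yaw 0.348 q6 -0.699
```

>>> {"method": "servo_tool", "body": {"targets": [0,0,0,0.04,0,0,0,0.04,0,0,0,0.04,0,0,0,0.04,0,0,0,0.04]}}

```text
time_s: 22.05
eef_pos: [0.5444, -0.0741, 0.1143]
eef_rot: [0.536, 0.461, 0.535, -0.462]
wrist_force: [-2.1, 0.2, 7.7]
opening: 0.154
```

```bash
python3 st.py
```

```text
22.05 [ 0.5444 -0.0741  0.1143] Ftool [-7.68 -2.   -0.48] Ttool [-0.015  0.08  -0.564] yaw 0.149 q6 -0.5
```

>>> {"method": "servo_tool", "body": {"targets": [0,0,0,0.03,0,0,0,0.03,0,0,0,0.02,0,0,0,0,0,0,0,0]}}

```text
time_s: 22.55
eef_pos: [0.5443, -0.0741, 0.1143]
eef_rot: [0.517, 0.482, 0.517, -0.482]
wrist_force: [-2.6, 0.6, 6.7]
opening: 0.155
```

```bash
python3 st.py
```

```text
22.55 [ 0.5443 -0.0741  0.1143] Ftool [-6.68 -2.51 -0.73] Ttool [ 0.022  0.13  -0.563] yaw 0.07 q6 -0.421
```

>>> {"method": "servo_tool", "body": {"targets": [0,0,0,0.02,0,0,0,0.02,0,0,0,0,0,0,0,0,0,0,0,0]}}

```text
time_s: 23.05
eef_pos: [0.5443, -0.074, 0.1143]
eef_rot: [0.508, 0.492, 0.507, -0.492]
wrist_force: [-1.9, -0.5, 6.8]
opening: 0.154
```

```bash
python3 st.py
```

```text
23.05 [ 0.5443 -0.074   0.1143] Ftool [-6.79 -1.91  0.41] Ttool [-0.045  0.049 -0.608] yaw 0.03 q6 -0.381
```

>>> {"method": "servo_tool", "body": {"targets": [0,0,0,0.02,0,0,0,0.02,0,0,0,0,0,0,0,0,0,0,0,0]}}

```text
time_s: 23.55
eef_pos: [0.5443, -0.0741, 0.1143]
eef_rot: [-0.498, -0.502, -0.497, 0.502]
wrist_force: [-3.2, -0.8, 7.7]
opening: 0.149
```

```bash
python3 st.py
```

```text
23.55 [ 0.5443 -0.0741  0.1143] Ftool [-7.73 -3.19  0.87] Ttool [-0.035  0.041 -0.67 ] yaw -0.01 q6 -0.341
```

>>> {"method": "servo_tool", "body": {"targets": [0,0,0,0.02,0,0,0,0.02,0,0,0,0,0,0,0,0,0,0,0,0]}}

```text
time_s: 24.05
eef_pos: [0.5442, -0.074, 0.1143]
eef_rot: [-0.488, -0.512, -0.487, 0.512]
wrist_force: [-3.6, 0.6, 7.2]
opening: 0.151
```

```bash
python3 st.py; python3 snap.py wrist w11; python3 st.py;python3 -c "
import cv2;im=cv2.imread('pics/w11.png');cv2.imwrite('pics/w11c.png',cv2.resize(im[150:350,200:440],None,fx=3,fy=3,interpolation=2))"
```

```text
24.05 [ 0.5442 -0.074   0.1143] Ftool [-7.23 -3.6  -0.44] Ttool [-0.069 -0.022 -0.675] yaw -0.05 q6 -0.301
24.05 [ 0.5442 -0.074   0.1143] [0.002, 0.0, -0.0, 0.002, 0.001, -0.001]
24.1 [ 0.5442 -0.074   0.1143] Ftool [-7.75 -2.32  0.07] Ttool [-0.076  0.061 -0.65 ] yaw -0.05 q6 -0.301
```

View pics/w11c.png

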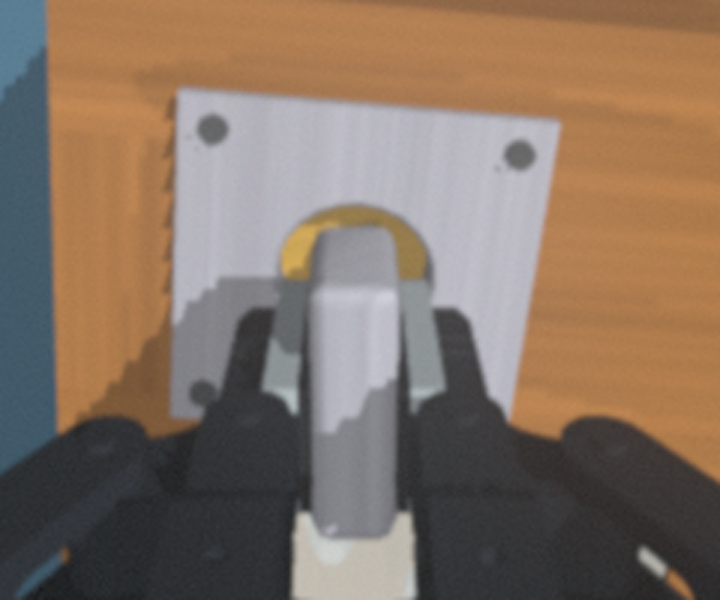

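>>> {"method": "servo_tool", "body": {"targets": [0,0,0,0.02,0,0,0,0.01,0,0,0,0,0,0,0,0,0,0,0,0]}}

```text
time_s: 24.6
eef_pos: [0.5442, -0.074, 0.1143]
eef_rot: [-0.48, -0.519, -0.48, 0.52]
wrist_force: [-3.8, -0.2, 7.7]
opening: 0.158
```

```bash
python3 st.py
```

```text
24.6 [ 0.5442 -0.074   0.1143] Ftool [-7.72 -3.8   0.54] Ttool [-0.131  0.066 -0.698] yaw -0.08 q6 -0.271
```

>>> {"method": "servo_tool", "body": {"targets": [0,0,0,0.01,0,0,0,0.01,0,0,0,0.01,0,0,0,0,0,0,0,0]}}

```text
time_s: 25.1
eef_pos: [0.5442, -0.074, 0.1143]
eef_rot: [-0.472, -0.526, -0.472, 0.527]
wrist_force: [-3.8, -0.4, 8.1]
opening: 0.154
```

```bash
python3 st.py
```

```text
25.1 [ 0.5442 -0.074   0.1143] Ftool [-8.13 -3.72  0.8 ] Ttool [-0.178 -0.003 -0.718] yaw -0.109 q6 -0.241
```

The twist rose to 0.18 N m, well above the 0.05 N m friction, so this is the stop. I'll unwind within the key's slack, ease the push and release.

>>> {"method": "servo_tool", "body": {"targets": [-0.5,0,0,-0.04,-0.4,0,0,-0.04,0,-0.6,0,-0.04,0,-0.4,0,0,0,0,0,0]}}

```text
time_s: 25.6
eef_pos: [0.5436, -0.0739, 0.1145]
eef_rot: [0.503, 0.498, 0.502, -0.497]
wrist_force: [2.8, -1.2, -1.6]
opening: 0.158
```

```bash
python3 st.py
```

```text
25.6 [ 0.5436 -0.0739  0.1145] Ftool [1.59 2.77 1.18] Ttool [ 0.014 -0.07   0.545] yaw 0.009 q6 -0.361
```

>>> {"method": "servo_tool", "body": {"targets": [0,0,0,0,0,0,0,0,0,0,0,0,0,0,0,0,0,0,0,0], "fingers": 45}}

```text
time_s: 26.1
eef_pos: [0.543, -0.0738, 0.1143]
eef_rot: [0.502, 0.497, 0.503, -0.498]
wrist_force: [0.1, -0.5, -0.4]
opening: 0.528
```

```bash
python3 st.py; python3 snap.py wrist w12;python3 -c "
import cv2;im=cv2.imread('pics/w12.png');cv2.imwrite('pics/w12c.png',cv2.resize(im[150:350,200:440],None,fx=3,fy=3,interpolation=2))"
```

```text
26.1 [ 0.543  -0.0738  0.1143] Ftool [0.39 0.12 0.49] Ttool [ 0.059 -0.012 -0.012] yaw 0.01 q6 -0.362
26.1 [ 0.543  -0.0738  0.1143] [0.003, -0.001, 0.0, -0.001, 0.001, -0.001]
```

View pics/w12c.png

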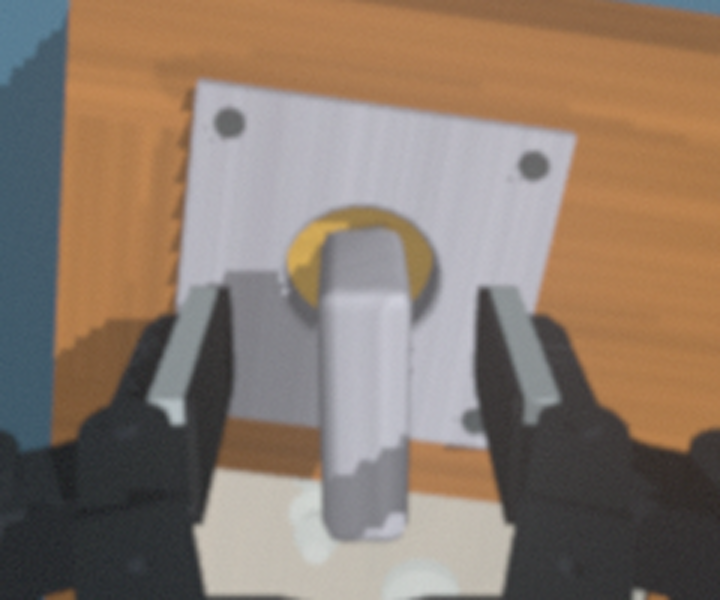

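Released; the key stands free between the jaws. Lifting clear.

>>> {"method": "servo_tool", "body": {"targets": [-8,0,0,0,-14,0,0,0,-18,0,0,0,-20,0,0,0,-20,0,0,0]}}

```text
time_s: 26.65
eef_pos: [0.5433, -0.0739, 0.1965]
eef_rot: [0.503, 0.498, 0.502, -0.497]
wrist_force: [-0.5, 0.2, -0.3]
opening: 0.526
```

>>> {"method": "servo_tool", "body": {"targets": [-20,0,0,0,-20,0,0,0,-10,0,0,0,0,0,0,0,0,0,0,0]}}

```text
time_s: 27.15
eef_pos: [0.5428, -0.0737, 0.2442]
eef_rot: [0.502, 0.497, 0.503, -0.498]
wrist_force: [-1.0, 0.3, 0.5]
opening: 0.527
```

```bash
python3 st.py; python3 snap.py wrist w13; python3 snap.py side s13; python3 snap.py top t13
python3 - <<'E'
from h import *
s=np.load('pics/w13.npz'); cp=campose('wrist',(s['R'],s['t'])); C=cloud(cp,s['d'])
m=(np.hypot(C[...,0]-.545,C[...,1]+.073)<.04)&(C[...,2]>.114)&(C[...,2]<.135); P=C[m]
r=cv2.minAreaRect((P[:,:2]*1000).astype(np.float32)); print(len(P),r,np.percentile(P[:,2],[5,50,95]))
im=cv2.imread('pics/w13.png'); cv2.imwrite('pics/c13.png',np.hstack([cv2.resize(im[100:300,220:420],(400,400),interpolation=2),cv2.resize(cv2.imread('pics/s13.png')[120:220,300:400],(400,400),interpolation=2)]))
E
```

```text
27.15 [ 0.5428 -0.0737  0.2442] Ftool [-0.53 -0.97 -0.29] Ttool [ 0.003  0.003 -0.029] yaw 0.01 q6 -0.362
27.15 [ 0.5428 -0.0737  0.2442] [-0.001, 0.02, 0.017, -0.0, -0.003, -0.0]
27.2 [ 0.5425 -0.0736  0.2435] [-0.001, 0.012, 0.007, -0.001, 0.002, 0.0]
27.25 [ 0.5424 -0.0736  0.2432] [0.001, 0.007, 0.001, 0.001, 0.002, 0.0]
745 ((543.2664184570312, -72.24110412597656), (13.311511993408203, 44.72203826904297), 0.9467505812644958) [0.12038323 0.12285675 0.12417282]
```

View pics/c13.png

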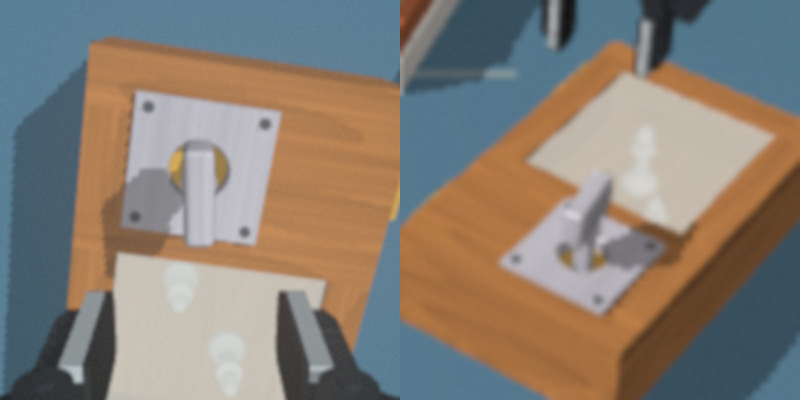

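View pics/s13.png

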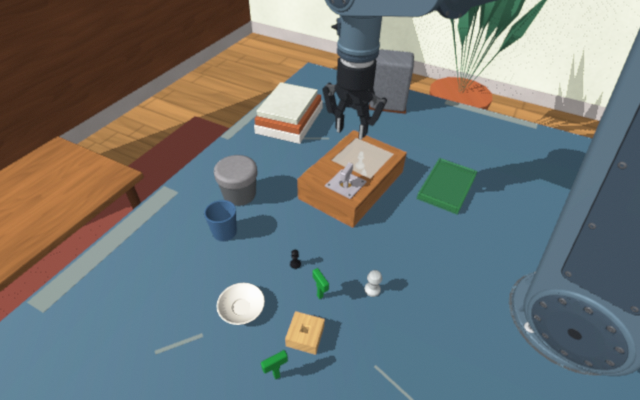

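The key stands upright and home (top at 0.123 m; 0.122 expected), turned 81° against the box, and the other things are where they were. Handing in.

```bash
python3 -c "
from bench import workorder
print(workorder.hand_in())"
```

```text
the job is handed in; nothing more can be done
None
```

I took the bare steel key out of its stand, seated it in the lock, turned it clockwise to the stop, released it and handed the job in at about 27 s of the 67 s allowed.

- **Seating:** The first try met the socket rim at about 10 N. I lifted off, moved about 1.8 mm and it went in freely. It bottomed with the tip at about z 0.046 m, which is the 27 mm depth for fully home, at about 16 N of push (limit 40 N).
- **Turning:** The twist rose from about 0.06 to 0.18 N m over the last 0.06 rad, which I took as the stop. I then unwound 0.12 rad, inside the key's slack, before letting go.
- **Last checks:**
  - The key stands upright with its grip top at 0.123 m (0.122 expected), about 81° (1.42 rad) round from the box axis. That puts the spindle at about 1.22 rad or more once the 0.2 rad slack is taken off.
  - The gripper is clear of everything, and nothing else on the sideboard appears moved in the side view.
- **Disagreements:** The wrist camera placed things 1.5–3 mm short of the two fixed cameras along the tool's z. I used a value in between and relied on touch for the rest. The commanded key angle at the stop (about 1.54 rad) was also 0.1 rad more than stop plus slack. I put that down to give in the grip and arm. I could not read the spindle angle directly.

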